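# Free a cured thin-section slide and move it to its cooling rest

## Task

The cover glass on the large specimen slide has set: lift the hold-down bar out of its two open brackets on the warming plate and lay the whole bar flat, grip up, on the red heatproof mat. The slide is too thin to pick up where it lies, so slide it flat to the front edge of the plate (the edge nearest the robot) until about a third of it overhangs, pick it up there and lay it face up along the two rods of the empty cooling rest, centred and straight. It is glass, so set it down rather than dropping it, set the bar down too, and leave the other slide and the rest of the bench as they are.

Things in the scene. Friction and masses are not known exactly. Their poses are not given: they have to be found in the camera images.
- warmer: Slide warming plate, fixed: white housing, flat grey top 210 mm (x) by 220 mm (y), 58 mm above the bench. Origin: centre of its footprint, on the bench; z up; front (-x, black control panel) to the robot. On the top at y = +88 and -88 mm stand two steel U brackets, 12 mm long in y, 24 mm high, open upward: two 6 mm cheeks each, a 20 mm slot between them centred on x = 0, where the bar lies.
- warmer_front_edge (a point): Middle of the front edge of the warming plate's top surface, the edge to slide the slide over (105 mm in front of the plate's centre, 58 mm above the bench).
- bar: Hold-down bar, loose, about 0.3 kg: steel, 16 mm (x) by 200 mm (y) by 12 mm high, with a black grip block in its middle, 16 mm (x) by 46 mm (y), from 12 to 40 mm above the underside. Origin: centre of its underside; y along the bar, z up. It starts in the bracket slots, 2 mm of play on either side, resting across the slide by its weight alone.
- bar_left (a point): One end of the bar's underside (y = +100 mm).
- bar_right (a point): Other end of the bar's underside (y = -100 mm).
- slide: The slide to move: rigid glass plate 90 mm (x) by 50 mm (y) by 2 mm, about 25 g, red-brown rock section under its cover glass, white label strip at its +x end, all flush. Origin: centre of its underside; x along its length, z up (face up). It starts flat on the warming plate, within 0.15 rad of the plate's x, its middle under the bar.
- mat: Heatproof mat, fixed: red ribbed rectangle 250 mm (x) by 120 mm (y), 3 mm thick. Origin: centre of its underside; x along its length, within 0.25 rad of straight away from the robot.
- rest_empty: The empty cooling rest, fixed: blue base 110 mm (x) by 56 mm (y) by 5 mm, two blue saddles 40 mm wide at its ends, on them two steel rods 6 mm in diameter, 106 mm long, along x at y = +15 and -15 mm, tops 23 mm above the bench. Origin: centre of its underside; x within 0.25 rad of straight away from the robot. A slide lies along the rods, its long sides 7 mm outside them.
- rest_full: A second, identical cooling rest, fixed, already occupied by the other slide; same axes. The two rests stand in line to the right of the warming plate, either one nearer the robot.
- done_slide: The other slide, on the full rest: same size as the first, grey-green section. Leave alone. Origin: centre of its underside.
- resin_bottle: Amber dropper bottle, 38 mm across, 104 mm high. Leave alone. Origin: centre of its base.
- forceps: Steel forceps lying flat, about 130 mm long, 8 mm high. Leave alone. Origin: near the middle, on the bench.
- mount_black: Black round specimen mount, 30 mm across, 18 mm high. Leave alone. Origin: centre of its base.
- mount_green: Dark green round specimen mount, 30 mm across, 18 mm high. Leave alone. Origin: centre of its base.
- petri_dish: Covered clear dish, 90 mm across, 16 mm high. Leave alone. Origin: centre of its base.
- slide_box: Blue and white slide box, 87 by 112 mm, 36 mm high. Leave alone. Origin: centre of its base.
Not all that is in view belongs to the job. Leave any yellow look-alike of the slide alone.

How it is judged (in metres and radians):
On the way, in this order (a step that is already met when the one before it is completed fails the run):
1. the hold-down bar is out of its brackets and lies on the heatproof mat, let go (x of bar_left in the frame of mat between -0.128 and 0.128 m and y of bar_left in the frame of mat between -0.063 and 0.063 m and x of bar_right in the frame of mat between -0.128 and 0.128 m and y of bar_right in the frame of mat between -0.063 and 0.063 m and z of bar in the frame of mat between 0 and 0.007 m and angle between bar's own z axis and vertical below 0.1 rad and linear speed of bar below 0.02 m/s and contact force between the fingers and bar below 0.1 N), for 0.2 s.
2. the slide lies flat on the warming plate with 14 to 48 mm of it over the front edge (x of slide in the frame of warmer between -0.108 and -0.074 m and z of slide in the frame of warmer between 0.055 and 0.061 m and angle between slide's own z axis and vertical below 0.06 rad), for 0.2 s.
At the end, for the whole second after the job is handed in: The slide lies still and face up along both rods of the empty cooling rest: its centre within 18 mm lengthwise and 9 mm sideways of the rest's middle, within 0.2 rad of straight; the bar lies flat and still on the mat, neither end more than 3 mm beyond its edge; both are let go (all of step 1 and x of slide in the frame of rest_empty between -0.018 and 0.018 m and y of slide in the frame of rest_empty between -0.009 and 0.009 m and z of slide in the frame of rest_empty between 0.02 and 0.0265 m and angle between slide's own z axis and vertical below 0.08 rad and angle between the x axis of slide and the x axis of rest_empty, either way round below 0.2 rad and linear speed of slide below 0.02 m/s and contact force between the fingers and slide below 0.1 N); the robot touches nothing.
It fails at once if the slide falls onto the bench (height (world z) of slide below 0.013 m).
It fails at once if the slide is dropped: it falls freely by about 10 mm or more (contact force between the fingers and slide below 0.1 N and linear speed of slide above 0.45 m/s).
It fails at once if the bar is dropped: it falls freely by about 15 mm or more (contact force between the fingers and bar below 0.1 N and linear speed of bar above 0.55 m/s).
It fails at once if the other slide is shifted by more than 10 mm (distance of done_slide from where it was at the start of the episode above 0.01 m).
It fails at once if a bystander on the bench is shifted by more than 30 mm (distance of any of resin_bottle, forceps, mount_black, mount_green, petri_dish, slide_box from where it was at the start of the episode above 0.03 m).
It also fails if it takes over 67 s, if anything falls off the work surface, if the arm or the gripper's body presses on something with over 40 N, if the wrist force passes 120 N, or if a joint passes its speed limit or range.

## Robot

A 6-joint arm with a two-finger parallel gripper is mounted at the origin on the work surface. World frame = base frame: x ahead of the robot, y to its left, z up, the work surface at z = 0. Lengths are in mm, angles in rad, forces in N, time in s.
With the tool pointing down it reaches from about 400 to 925 mm from the base axis. Payload 12.5 kg.
Tool frame: the origin (TCP) lies midway between the tips of the shut fingers; the grasp point (between the pads) lies 19 mm behind it (env.pinch_z is the z of the grasp point in the tool frame, in mm); z points along the fingers, y is the line along which they close (so a half turn about z gives the same grasp; the last joint's range is limited). The gripper opens to 95 mm and grips with 3 to 60 N. Pads are 20 mm wide; open, the fingers measure 119 mm over their backs; the gripper's body (75 mm by 180 mm) begins 59 mm behind the grasp point.
Start: joints at [-1.367, 0.491, 1.559, -0, 1.092, -0.106], TCP at [190.566, -595.261, 181.161] pointing down, gripper open.
Joint ranges: [-3.1, 3.1], [-0.84, 2.19], [0.05, 2.79], [-1.13, 4.28], [0.06, 2.93], [-2.69, 2.69]. Speed limits (rad/s): [2.22, 2.22, 2.79, 3.14, 3.14, 3.14].

## Interface

Orientations are given as [roll, pitch, yaw] about the fixed x, y, z axes, in that order (R = Rz(yaw) Ry(pitch) Rx(roll)).
In Python, from cell import env, eyes gives the robot as it stands.
- The arm moves only by the shell command python3 -m inch 'ROWS'. ROWS is JSON, a list of rows, each a list of 3 entries, a list of its own where there are three numbers: the shift along the tool's x, y, z in units of 60 mm (1.0 is 60 mm), then the turn about the tool's z in units of 5 degrees (1.0 is 5 degrees), then the closure, from -1 (fully open) to 1 (shut). In form: [[[tx, ty, tz], turn, claw], ...]. A call has exactly 10 rows; each row shifts and turns the commanded pose from where the row before left it, along the tool's axes as they then stand; what a row does not reach is not made up. A row lasts 1/8 s, in which the tool goes at most 62.5 mm and 10.7 degrees, less where a joint would pass 70% of its speed; a pose out of reach is approached as far as the arm can. A call is refused whole if a number of a shift passes 1 or a number of a turn 1, either way. A call with a gripper value outside its range is refused whole. The fingers move at their own pace and stop on an object; the grip force is fixed at half the most. Time passes only in rows, so rows that do not move let the fingers close, or fill a call up. It gives the time, the measured TCP pose, the force, the opening and the grip force at its end, in the units of the state.
- env.state(): the state, without advancing time (a new reading comes with each control period).
- eyes.read_camera(name): name is "scene" or "side" or "wrist"; returns a dict with "pixels" (400x640x3 uint8, red, green, blue), "fx", "fy", "cx", "cy" (pixels), "extrinsics" (4x4, takes a point from world to camera coordinates). Camera axes: x right, y down, z forward; pixel columns grow to the right and rows downward; lengths in mm; the calibration is good to about 2 mm. The wrist camera is an equidistant fisheye: a pixel r from the principal point sees the ray r / f radians off the axis. A picture is of the moment at which its call begins. There is no depth.
- env.job_done(): hands the job in; it is judged then, once.
Trained networks look in a picture, given as the dict that the camera call returned (one of the last four; its "shot" number tells which), for a name from the list of things; names that differ only in an ending like _2 or _b are one class to them, and where a whole thing is asked for, a point or a joint stands for the part that bears it (a point fixed in the world has none). Each returns a list of dicts, best first, with "score" (0 to 1); they miss things now and then, are a little off and sometimes report something else, mostly with a low value. They report only what shows in the picture. A call takes as long as a camera call. They do not tell look-alikes from the thing itself.
- eyes.boxes_of(name, picture): "centre" ([row, column] in pixels, amid what is visible of it).
- eyes.cut_out(name, picture): "mask" (400x640 bool, what is visible of it) and "centre" ([row, column] in pixels, amid what is visible of it).
- eyes.spot_point(name, picture): "centre" ([row, column] in pixels: a listed point, or the origin of a listed thing).
The state is a dict: "t": time; "joints": joint angles; "qvel": joint speeds; "tau": joint torques, N m; "eef_pos": TCP position; "tcp_rot": TCP orientation; "ft_force": force on the tool from outside, world axes, zero at the start; "moment": the same for the moment, N m; "opening": opening from 0.0 (shut) to 1.0 (fully open); "grip_force": force on a finger pad.
Only numpy, scipy, OpenCV 4.12 (cv2) and the standard library are available. Lean on these libraries where they do the work, as an engineer would, in place of code of your own. Each camera call takes 0.05 s, during which the arm holds its last target. There are 200 camera calls.

## Working session

There is one attempt and no reset: what is moved stays moved. The work goes in short steps, Python scripts to look and compute and a shell command to move; the robot and the scene stay as the last step left them, time stands still between calls to the robot, and variables do not carry over. Pictures are saved under pics/ and viewed, at most 10 in all, crops included, and the job is handed in when it is done.

```bash
ls; mkdir -p pics; cat > h.py <<'E'
import numpy as np, cv2
from cell import env, eyes
def ray(c,rc):
    r,k=rc; E=np.array(c["extrinsics"]); x=(k-c["cx"])/c["fx"]; y=(r-c["cy"])/c["fy"]
    return -E[:3,:3].T@E[:3,3], E[:3,:3].T@np.array([x,y,1.])
def onz(c,rc,z):
    o,d=ray(c,rc); return o+d*(z-o[2])/d[2]
def proj(c,p):
    E=np.array(c["extrinsics"]); q=E[:3,:3]@np.array(p,float)+E[:3,3]
    return np.array([c["fy"]*q[1]/q[2]+c["cy"], c["fx"]*q[0]/q[2]+c["cx"]])
def cam(n,save=None):
    c=eyes.read_camera(n)
    if save: cv2.imwrite(f"pics/{save}.png",np.array(c["pixels"])[:,:,::-1])
    return c
E
python3 - <<'E'
from h import *
print(env.state()["t"],env.state()["tcp_rot"],env.pinch_z)
hz=dict(warmer=0,warmer_front_edge=58,bar=60,bar_left=60,bar_right=60,slide=58,mat=0,rest_empty=0,rest_full=0,done_slide=21,resin_bottle=0,forceps=0,mount_black=0,petri_dish=0,slide_box=0)
for n in ["scene","side"]:
    c=cam(n,n+"0"); print(n,(-np.array(c["extrinsics"])[:3,:3].T@np.array(c["extrinsics"])[:3,3]).round())
    for k,z in hz.items():
        for d in eyes.spot_point(k,c)[:2]: print(k,np.round(d["centre"]),round(d["score"],2),onz(c,d["centre"],z).round(1)[:2])
E
```

```text
pics
0.0 [-3.14047469e+00 -1.44768395e-04  3.09811121e-01] -18.8
scene [1159.   51.  637.]
warmer [216. 321.] 0.72 [568.1  33.1]
warmer_front_edge [169. 321.] 0.96 [464.6  27.4]
bar [196. 322.] 0.58 [562.8  34.7]
bar [266. 402.] 0.33 [742.9 193.5]
bar_left [202. 365.] 0.92 [573.5 130.4]
bar_left [173. 313.] 0.51 [483.1   9.2]
bar_right [201. 272.] 0.74 [582.5 -74.4]
slide [185. 240.] 0.9 [ 534.7 -156.5]
slide [238. 221.] 0.87 [ 691.3 -162.2]
mat [195. 424.] 0.57 [481.6 287.5]
rest_empty [214. 174.] 0.67 [ 580.8 -310.3]
rest_full [174. 187.] 0.79 [ 438.1 -322.8]
rest_full [218. 318.] 0.67 [573.8  27.2]
done_slide [199. 323.] 0.49 [532.6  35.7]
resin_bottle [281. 224.] 0.62 [ 755.4 -151. ]
forceps [174. 314.] 0.5 [416.3   8.9]
mount_black [267. 401.] 0.64 [702.3 206.5]
petri_dish [266. 477.] 0.62 [689.8 366. ]
slide_box [301. 319.] 0.68 [788.8  39. ]
slide_box [173. 190.] 0.6 [ 432.5 -316.9]
side [383. 722. 848.]
warmer [214. 313.] 0.64 [575.4  42.1]
warmer [197. 315.] 0.61 [586.8 -17.2]
warmer_front_edge [202. 354.] 0.66 [471.1  26. ]
bar [196. 314.] 0.76 [573.4  33.2]
bar_left [227. 306.] 0.67 [567.5 134.9]
bar_right [169. 323.] 0.91 [576.4 -71.4]
slide [193. 309.] 0.86 [589.8  23.5]
slide [164. 370.] 0.59 [ 453.2 -123.4]
mat [303. 330.] 0.82 [471.8 284.7]
mat [315. 231.] 0.55 [676.4 367.5]
rest_empty [131. 339.] 0.85 [ 581.9 -314.9]
rest_empty [304. 331.] 0.46 [468.5 287.9]
rest_full [138. 382.] 0.51 [ 444.1 -316.9]
done_slide [134. 377.] 0.67 [ 458.5 -304.8]
done_slide [314. 232.] 0.21 [668.4 374. ]
resin_bottle [156. 274.] 0.77 [ 748.9 -148.6]
forceps [211. 376.] 0.51 [413.   -7.8]
mount_black [194. 309.] 0.62 [605.3 -25.8]
mount_black [129. 341.] 0.59 [ 580.2 -328.6]
petri_dish [316. 232.] 0.74 [675.  369.1]
petri_dish [195. 318.] 0.36 [579.  -28.1]
slide_box [200. 244.] 0.79 [774.8  42. ]
```

View pics/scene0.png

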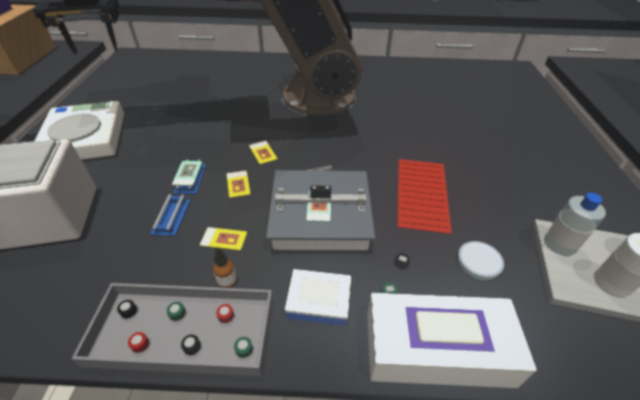

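View pics/side0.png

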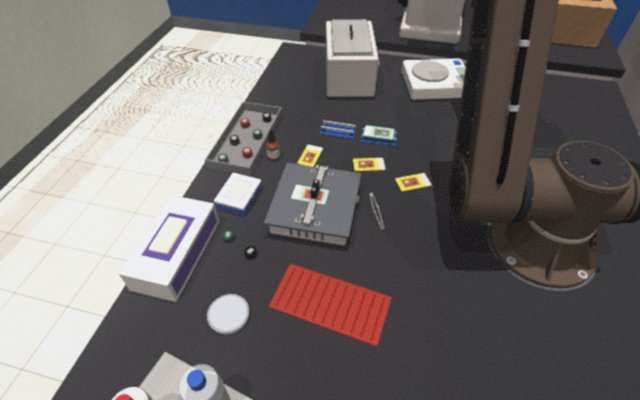

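The scene view shows the warmer at about (320,205), with the bar across the slide. The red mat is at (423,195), the empty rest at (171,213), the full rest at (187,176), and three yellow decoys lie to the right. Next I'll measure orientations from the masks.

```bash
cat >> h.py <<'E'
def onzs(c,pts,z): return np.array([onz(c,p,z)[:2] for p in pts])
def rect(c,mask,z):
    m=mask.astype(np.uint8); n,l,s,_=cv2.connectedComponentsWithStats(m)
    m=l==1+np.argmax(s[1:,4]); p=onzs(c,np.argwhere(m),z).astype(np.float32)
    (x,y),(w,h),a=cv2.minAreaRect(p)
    if w<h: w,h,a=h,w,a+90
    return np.round([x,y,w,h,(a+90)%180-90,p[:,0].mean(),p[:,1].mean()],1)
def go(x,y,z,yawdeg,st=None):
    "tool-frame shift (in units of 60mm, axes before turning / after turning) and turn in 5deg units"
    s=env.state(); p=np.array(s["eef_pos"]); yaw=s["tcp_rot"][2]
    t=(np.degrees(yaw)-yawdeg+180)%360-180
    d=np.array([x,y,z])-p
    f=lambda a:np.round(np.array([np.cos(a)*d[0]+np.sin(a)*d[1],np.sin(a)*d[0]-np.cos(a)*d[1],-d[2]])/60,3)
    print("t",round(s["t"],2),"pos",p.round(1),"rpy",np.degrees(s["tcp_rot"]).round(1),"| before",f(yaw),"after",f(np.radians(yawdeg)),"turn",round(t/5,2))
E
python3 - <<'E'
from h import *
for n in ["scene","side"]:
    c=cam(n)
    for k,z in [("mat",3),("warmer",58),("bar",70),("slide",60),("rest_empty",12),("rest_full",15)]:
        for d in eyes.cut_out(k,c)[:2]: print(n,k,np.round(d["centre"]),round(d["score"],2),d["mask"].sum(),rect(c,d["mask"],z))
go(570,30,200,90)
E
```

```text
scene mat [200. 426.] 0.58 3368 [476.  284.5 252.3 120.4  -6.8 488.  283.3]
scene warmer [220. 323.] 0.7 6556 [589.6  32.9 241.8 221.8   2.1 606.9  34.1]
scene bar [196. 325.] 0.87 924 [566.7  31.9 199.9  55.  -89.2 574.5  34.8]
scene slide [240. 222.] 0.85 772 [ 694.7 -155.8   84.3   47.    85.4  695.1 -155.9]
scene slide [154. 261.] 0.61 369 [ 410.3 -121.1   88.    46.6   29.1  412.3 -120.9]
scene rest_empty [217. 171.] 0.87 924 [ 593.7 -307.5  121.9   56.9    0.8  598.8 -308. ]
scene rest_full [183. 194.] 0.67 337 [ 470.5 -299.6  106.7   58.3    3.4  490.9 -291.1]
scene rest_full [195. 324.] 0.17 973 [508.   28.7 217.8  66.2 -88.4 517.4  28. ]
side mat [303. 331.] 0.9 5376 [473.  282.8 249.6 121.6  -7.1 468.9 285.8]
side warmer [206. 313.] 0.86 5094 [570.8  42.9 251.4 219.  -87.9 568.7  55.6]
side warmer [303. 333.] 0.25 5442 [467.3 311.8 234.  114.   -6.6 463.  314.6]
side bar [193. 313.] 0.63 459 [576.3  33.4 209.6  24.  -87.1 574.4  39. ]
side slide [153. 306.] 0.85 347 [ 628.6 -117.6   88.9   49.6   87.3  628.8 -116.1]
side slide [165. 368.] 0.83 359 [ 458.7 -121.1   85.5   48.6   14.   458.3 -122.8]
side rest_empty [129. 337.] 0.85 450 [ 5.866e+02 -3.115e+02  1.077e+02  7.010e+01  4.000e-01  5.864e+02
 -3.107e+02]
side rest_empty [192. 304.] 0.24 386 [624.  -13.6  55.4  52.9 -88.4 625.1 -11.9]
side rest_full [138. 381.] 0.64 259 [ 454.9 -299.1  106.2   70.     7.2  450.2 -287.3]
t 2.3 pos [ 190.6 -595.3  181.2] rpy [180.    0.   17.8] | before [ 9.2   -7.997 -0.314] after [10.421  6.324 -0.314] turn -14.45
```

```bash
python3 -m inch '[[[0.76,-0.66,-0.03],0,-1],[[0.76,-0.66,-0.03],0,-1],[[0.76,-0.66,-0.03],0,-1],[[0.76,-0.66,-0.03],0,-1],[[0.76,-0.66,-0.03],0,-1],[[0.76,-0.66,-0.03],0,-1],[[0.76,-0.66,-0.03],0,-1],[[0.76,-0.66,-0.03],0,-1],[[0.76,-0.66,-0.03],0,-1],[[0.76,-0.66,-0.03],0,-1]]'
python3 -m inch '[[[0.76,-0.66,0],0,-1],[[0.7,-0.66,0],0,-1],[[0,0,0],-1,-1],[[0,0,0],-1,-1],[[0,0,0],-1,-1],[[0,0,0],-1,-1],[[0,0,0],-1,-1],[[0,0,0],-1,-1],[[0,0,0],-1,-1],[[0,0,0],-1,-1]]'
python3 -c "
from h import *
go(572,31,160,92)"
```

```text
t: 3.55
eef_pos: [505.0, -77.2, 199.5]
tcp_rot: [3.141, -0.001, 0.31]
ft_force: [0.7, -0.2, -0.5]
opening: 0.998
grip_force: 0.0
t: 4.8
eef_pos: [563.4, 23.0, 199.2]
tcp_rot: [3.141, 0.0, 1.011]
ft_force: [0.2, -0.4, 0.8]
opening: 1.001
grip_force: 0.0
t 4.8 pos [563.4  23.  199.2] rpy [180.    0.   57.9] | before [0.188 0.051 0.653] after [0.127 0.148 0.653] turn -6.82
```

```bash
python3 -m inch '[[[0.1,0,0],-1,-1],[[0.1,0.1,0],-1,-1],[[0,0,0],-1,-1],[[0,0,0],-1,-1],[[0,0,0],-1,-1],[[0,0,0],-1,-1],[[0,0,0],-0.82,-1],[[0,0,0],0,-1],[[0,0,0],0,-1],[[0,0,0],0,-1]]'
python3 - <<'E'
from h import *
c=cam("wrist","w1"); print(c["fx"],c["cx"],c["cy"],np.round(c["extrinsics"],2).tolist())
def fray(c,rc):
    x=rc[1]-c["cx"];y=rc[0]-c["cy"];r=np.hypot(x,y);th=r/c["fx"]
    E=np.array(c["extrinsics"]);d=E[:3,:3].T@np.array([np.sin(th)*x/r,np.sin(th)*y/r,np.cos(th)]);return -E[:3,:3].T@E[:3,3],d
for k,z in dict(warmer_front_edge=58,bar=60,bar_left=60,bar_right=60,slide=58,warmer=0,mat=0,rest_empty=0).items():
    for d in eyes.spot_point(k,c)[:2]:
        o,r=fray(c,d["centre"]); print(k,np.round(d["centre"]),round(d["score"],2),(o+r*(z-o[2])/r[2]).round(1))
go(572,31,68,92)
E
```

```text
t: 6.05
eef_pos: [574.7, 30.7, 199.1]
tcp_rot: [3.142, 0.0, 1.602]
ft_force: [-0.5, -0.1, 0.3]
opening: 1.0
grip_force: 0.0
309.70691628693146 322.0962483773835 201.69019060376272 [[1.0, 0.03, 0.0, -576.02], [0.03, -0.96, 0.27, -23.17], [0.01, -0.27, -0.96, 411.19], [0.0, 0.0, 0.0, 1.0]]
warmer_front_edge [186. 231.] 0.66 [468.5  25.2  58. ]
bar [185. 322.] 0.98 [575.5  29.2  60. ]
bar_left [ 99. 320.] 0.94 [570.1 126.3  60. ]
bar_right [264. 321.] 0.75 [576.5 -70.7  60. ]
slide [184. 333.] 0.95 [587.9  30.3  58. ]
slide [309. 365.] 0.88 [ 638.1 -139.1   58. ]
warmer [174. 326.] 0.55 [580.1  31.2   0. ]
t 6.5 pos [574.7  30.7 199.1] rpy [180.    0.   91.8] | before [ 0.006 -0.045  2.185] after [ 0.007 -0.045  2.185] turn -0.03
```

View pics/w1.png

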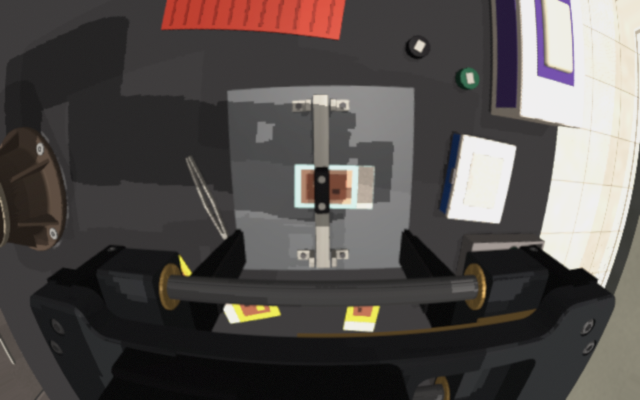

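The wrist view has the bar's grip at (321,188) and the slide spanning columns 295–374. The brackets are clear of the fingers and the tool is centred over the grip.

```bash
python3 -m inch '[[[0,0,0.7],0,-1],[[0,0,0.7],0,-1],[[0,0,0.5],0,-1],[[0,0,0.27],0,-1],[[0,0,0],0,1],[[0,0,0],0,1],[[0,0,0],0,1],[[0,0,0],0,1],[[0,0,0],0,1],[[0,0,0],0,1]]'
python3 -m inch '[[[0,0,-0.05],0,1],[[0,0,-0.15],0,1],[[0,0,-0.4],0,1],[[0,0,-0.7],0,1],[[0,0,-0.7],0,1],[[0,0,0],0,1],[[0,0,0],-1,1],[[0,0,0],-1,1],[[0,0,0],-1,1],[[0,0,0],-1,1]]'
python3 -c "
from h import *
go(474.5,284,180,173)"
```

```text
t: 7.75
eef_pos: [574.7, 30.7, 69.0]
tcp_rot: [3.142, 0.0, 1.603]
ft_force: [0.3, 0.5, 0.6]
opening: 0.424
grip_force: 0.0
t: 9.0
eef_pos: [574.3, 30.7, 188.4]
tcp_rot: [-3.141, -0.0, 1.955]
ft_force: [-0.0, -0.4, 0.0]
opening: 0.006
grip_force: 0.0
t 9.0 pos [574.3  30.7 188.4] rpy [-179.9   -0.   112. ] | before [4.537 0.04  0.139] after [2.166 3.987 0.139] turn -12.2
```

The fingers were still closing when the arm lifted, so the grip was missed. I'll open, turn back and look again.

```bash
python3 -m inch '[[[0,0,0],1,-1],[[0,0,0],1,-1],[[0,0,0],1,-1],[[0,0,0],1,-1],[[0,0,0],0,-1],[[0,0,0],0,-1],[[0,0,0],0,-1],[[0,0,0],0,-1],[[0,0,0],0,-1],[[0,0,0],0,-1]]'
cat >> h.py <<'E'
def fray(c,rc):
    x=rc[1]-c["cx"];y=rc[0]-c["cy"];r=np.hypot(x,y)+1e-9;th=r/c["fx"]
    E=np.array(c["extrinsics"]);d=E[:3,:3].T@np.array([np.sin(th)*x/r,np.sin(th)*y/r,np.cos(th)]);return -E[:3,:3].T@E[:3,3],d
def wonz(c,rc,z):
    o,r=fray(c,rc); return (o+r*(z-o[2])/r[2]).round(1)
def wsp(c,hz,n=1):
    for k,z in hz.items():
        for d in eyes.spot_point(k,c)[:n]: print(k,np.round(d["centre"]),round(d["score"],2),wonz(c,d["centre"],z))
E
python3 - <<'E'
from h import *
c=cam("wrist"); im=np.array(c["pixels"])[80:280,200:440,::-1]
cv2.imwrite("pics/w2.png",cv2.resize(im,None,fx=2,fy=2))
wsp(c,dict(bar=60,bar_left=60,bar_right=60,slide=58,warmer_front_edge=58))
go(574,30,69,92)
E
```

```text
t: 10.25
eef_pos: [574.7, 30.7, 188.9]
tcp_rot: [3.142, 0.0, 1.603]
ft_force: [0.8, 0.5, 0.1]
opening: 0.976
grip_force: 0.0
bar [188. 321.] 0.91 [573.8  29.   60. ]
bar_left [ 96. 323.] 0.61 [572.8 128.7  60. ]
bar_right [268. 320.] 0.62 [576.3 -69.8  60. ]
slide [318. 367.] 0.9 [ 641.4 -147.6   58. ]
warmer_front_edge [189. 227.] 0.69 [467.1  24.   58. ]
t 10.55 pos [574.7  30.7 188.9] rpy [180.    0.   91.9] | before [-0.012 -0.012  1.999] after [-0.012 -0.012  1.999] turn -0.03
```

View pics/w2.png

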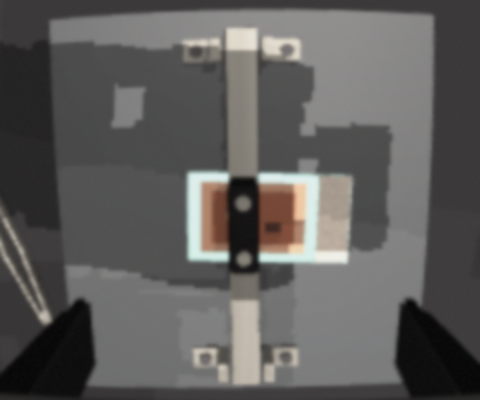

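The bar is undisturbed: it's still in its brackets, with the grip at about (243,225) in the crop. I'll descend again and allow a full closing time.

```bash
python3 -m inch '[[[0,0,0.7],0,-1],[[0,0,0.7],0,-0.4],[[0,0,0.4],0,-0.4],[[0,0,0.2],0,-0.4],[[0,0,0],0,1],[[0,0,0],0,1],[[0,0,0],0,1],[[0,0,0],0,1],[[0,0,0],0,1],[[0,0,0],0,1]]'
python3 -m inch '[[[0,0,0],0,1],[[0,0,0],0,1],[[0,0,0],0,1],[[0,0,0],0,1],[[0,0,-0.1],0,1],[[0,0,-0.2],0,1],[[0,0,-0.4],0,1],[[0,0,-0.7],0,1],[[0,0,0],0,1],[[0,0,0],0,1]]'
python3 -c "
from h import *
go(474.5,284,160,173)"
```

```text
t: 11.8
eef_pos: [574.7, 30.7, 69.0]
tcp_rot: [3.141, 0.0, 1.603]
ft_force: [-0.2, -0.7, 0.4]
opening: 0.128
grip_force: 0.0
t: 13.05
eef_pos: [574.5, 30.7, 153.1]
tcp_rot: [3.141, 0.0, 1.603]
ft_force: [0.3, 0.2, -0.5]
opening: 0.008
grip_force: 0.0
t 13.05 pos [574.5  30.7 153.1] rpy [180.    0.   91.9] | before [ 4.273 -1.529 -0.114] after [ 2.169  3.987 -0.114] turn -16.23
```

```bash
python3 - <<'E'
from h import *
s=cam("side"); im=np.array(s["pixels"])[:,:,::-1]; p=[proj(s,q) for q in ([574.5,30.7,153],[574,30,100],[574,130,60],[574,-70,60])]
print(np.round(p))
a=cv2.resize(im[100:260,240:400],None,fx=3.6,fy=3.6)
c=cam("wrist"); w=np.array(c["pixels"])[:,:,::-1]
cv2.imwrite("pics/sw.png",np.hstack([a[:400],w[:400,180:404]][:2])); print(a.shape)
E
```

```text
[[170. 314.]
 [185. 314.]
 [225. 304.]
 [169. 324.]]
(576, 576, 3)
```

View pics/sw.png

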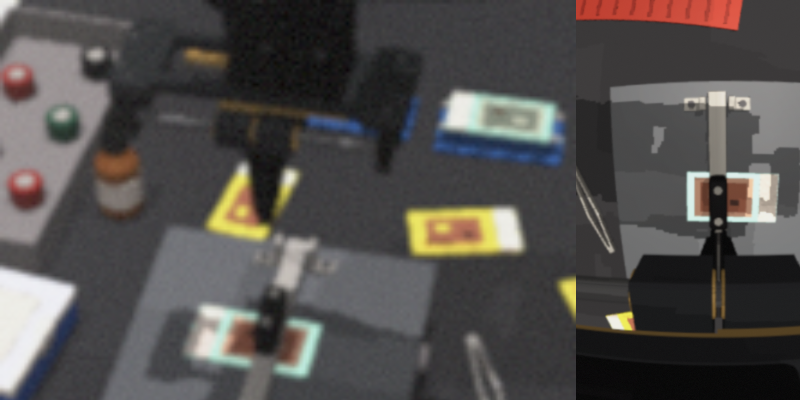

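```bash
python3 - <<'E'
from h import *
def wproj(c,p):
    E=np.array(c["extrinsics"]); q=E[:3,:3]@np.array(p,float)+E[:3,3]; r=np.hypot(q[0],q[1]); th=np.arctan2(r,q[2])
    return np.round([c["cy"]+c["fx"]*th*q[1]/r, c["cx"]+c["fx"]*th*q[0]/r])
S=env.state(); print(S["eef_pos"],S["joints"],S["opening"])
c=cam("wrist"); print("wrist cam",(-np.array(c["extrinsics"])[:3,:3].T@np.array(c["extrinsics"])[:3,3]).round(1))
for p in ([574.5,30.7,153],[574.5,30.7,172],[574.5,0,153],[574.5,30,189]): print(p,wproj(c,p))
w=np.array(c["pixels"])[160:280,260:380,::-1]
s=cam("side"); a=np.array(s["pixels"])[120:220,254:374,::-1]
e=cam("scene"); print(proj(e,[574.5,30.7,153])); b=np.array(e["pixels"])[100:220,260:380,::-1]
f=lambda x:cv2.resize(x,(260,260*x.shape[0]//x.shape[1]))[:216]
cv2.imwrite("pics/tri.png",np.hstack([f(w),f(a),f(b)]))
E
```

```text
[574.22908282  30.72195858 152.25397729] [-6.13546206e-02  4.51875967e-01  1.71683528e+00 -1.04272698e-04
  9.74184467e-01 -9.35523047e-02] 0.006214825139149428
wrist cam [572.5 107.5 355.4]
[574.5, 30.7, 153] [228. 322.]
[574.5, 30.7, 172] [239. 322.]
[574.5, 0, 153] [267. 320.]
[574.5, 30, 189] [251. 322.]
[167.64676932 320.52457409]
```

View pics/tri.png

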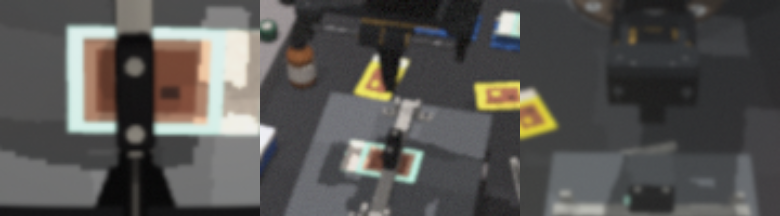

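```bash
python3 - <<'E'
from h import *
for n in ("side","scene"): 
    c=cam(n); np.save(f"b_{n}.npy",np.array(c["pixels"]))
E
python3 -m inch '[[[0,0,0],0,-1],[[0,0,0],0,-1],[[0,0,0],0,-1],[[0,0,0],0,-1],[[0,0,0],0,-1],[[0,0,0],0,-1],[[0,0,0],0,-1],[[0,0,0],0,-1],[[0,0,0],0,-1],[[0,0,0],0,-1]]'
python3 - <<'E'
from h import *
p=np.array(env.state()["eef_pos"]);print(p)
for n in ("side","scene"):
    c=cam(n); a=np.abs(np.load(f"b_{n}.npy").astype(int)-np.array(c["pixels"])).sum(2)
    a=cv2.GaussianBlur(a.astype(np.float32),(3,3),0)
    print(n,[(dx,dz,proj(c,p+[dx,0,dz]).round().tolist()) for dx in (0,-47,47) for dz in (0,19,78)])
    r0,c0=(140,284) if n=="side" else (135,285)
    for r in range(r0,r0+48,1): print(r,"".join(" .:*#"[min(4,int(v/25))] for v in a[r,c0:c0+75]))
E
```

```text
t: 14.65
eef_pos: [574.7, 30.7, 152.9]
tcp_rot: [3.142, 0.0, 1.603]
ft_force: [-1.1, 0.5, 0.1]
opening: 0.976
grip_force: 0.0
[574.69723777  30.69980495 152.90693259]
side [(0, 0, [170.0, 314.0]), (0, 19, [164.0, 314.0]), (0, 78, [145.0, 313.0]), (-47, 0, [173.0, 333.0]), (-47, 19, [167.0, 333.0]), (-47, 78, [148.0, 333.0]), (47, 0, [166.0, 295.0]), (47, 19, [161.0, 295.0]), (47, 78, [142.0, 294.0])]
140   ..:*####*.   ..:*::***::::*******::.          .*#####**:.                
141    .:*####*:    .....:::************:.          .:####***:.                
142     :*####*:        ...:*###****##**:.          .:*******:..               
143     .*####*:          .:###########*:.         .:********:..               
144     .*####*:.         .############:.           .:*******:.                
145     .*####*:.         .############*.           .:******::.                
146     .:####*:.         .*############.            .**##*:...                
147     .:*###*:.          :############.            .*###*:.                  
148      :**###:.          :############.           .:*#
[... 6445 characters left out ...]
                                                        
174                                                                            
175                                                                            
176                                                                            
177                                                                            
178                                                                            
179                                                                            
180                                                                            
181                                                                            
182
```

```bash
python3 -m inch '[[[0,0,0.6],0,-0.4],[[0,0,0.5],0,-0.4],[[0,0,0.3],0,-0.4],[[0,0,0.11],0,-0.4],[[0,0,0],0,-0.4],[[0,0,0],0,-0.4],[[0,0,0],0,-0.4],[[0,0,0],0,-0.4],[[0,0,0],0,-0.4],[[0,0,0],0,-0.4]]'
python3 - <<'E'
from h import *
p=np.array(env.state()["eef_pos"]);print(p)
s=cam("side"); a=np.array(s["pixels"])[140:230,260:375,::-1]
w=cam("wrist"); b=np.array(w["pixels"])[120:290,230:415,::-1]
for dx in(-30,30): print(proj(s,p+[dx,0,0]).round())
cv2.imwrite("pics/low.png",np.hstack([cv2.resize(x,(400,360),interpolation=cv2.INTER_CUBIC) for x in (a,b)]))
E
```

```text
t: 16.0
eef_pos: [574.7, 30.7, 62.4]
tcp_rot: [3.142, 0.0, 1.603]
ft_force: [0.3, -0.2, -0.5]
opening: 0.7
grip_force: 0.0
[574.6902721   30.69822102  62.3512941 ]
[197. 326.]
[193. 303.]
```

View pics/low.png

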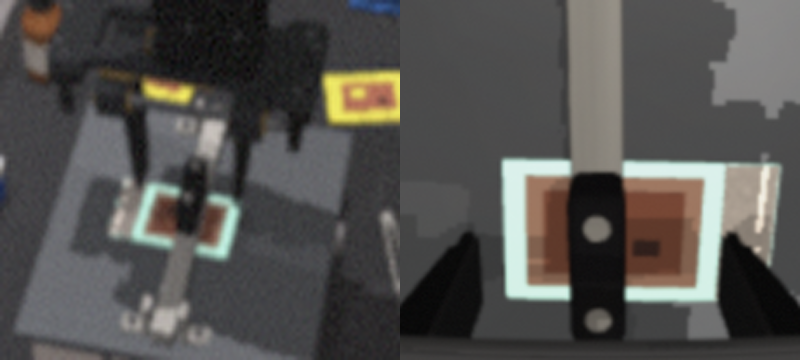

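The side and wrist views agree that the real fingertips sit about 25–30 mm above the reported TCP: at TCP 62 the tips are only level with the grip's top at crop (190,185). I'll go deeper in gentle steps and watch the force.

```bash
python3 -m inch '[[[0,0,0.07],0,-0.4],[[0,0,0.07],0,-0.4],[[0,0,0.06],0,-0.4],[[0,0,0],0,1],[[0,0,0],0,1],[[0,0,0],0,1],[[0,0,0],0,1],[[0,0,0],0,1],[[0,0,0],0,1],[[0,0,0],0,1]]'; python3 -c "
from h import *
go(574,30,69,92)"
```

```text
t: 17.35
eef_pos: [574.7, 30.7, 50.3]
tcp_rot: [-3.142, 0.0, 1.603]
ft_force: [-0.1, -0.4, -0.9]
opening: 0.162
grip_force: 29.9
t 17.35 pos [574.7  30.7  50.3] rpy [-180.     0.    91.8] | before [-0.011 -0.012 -0.311] after [-0.011 -0.012 -0.311] turn -0.03
```

```bash
python3 -m inch '[[[0,0,-0.1],0,1],[[0,0,-0.3],0,1],[[0,0,-0.6],0,1],[[0,0,0],-1,1],[[0,0,0],-1,1],[[0,0,0],-1,1],[[0,0,0],-1,1],[[0,0,0],-1,1],[[0,0,0],-1,1],[[0,0,0],-1,1]]'
python3 -m inch '[[[0,0,0],-1,1],[[0,0,0],-1,1],[[0,0,0],-1,1],[[0,0,0],-1,1],[[0,0,0],-1,1],[[0,0,0],-1,1],[[0,0,0],-1,1],[[0,0,0],-1,1],[[0,0,0],-1,1],[[0,0,0],-0.23,1]]'
python3 -c "
from h import *
go(474.5,284,15,173)"
```

```text
t: 18.6
eef_pos: [574.6, 30.7, 110.5]
tcp_rot: [-3.141, -0.0, 2.217]
ft_force: [-0.1, 0.1, -3.1]
opening: 0.165
grip_force: 29.9
t: 19.85
eef_pos: [574.6, 30.7, 110.5]
tcp_rot: [-3.142, -0.0, 3.02]
ft_force: [-0.0, 0.4, -2.6]
opening: 0.168
grip_force: 29.9
t 19.85 pos [574.6  30.7 110.5] rpy [-180.   -0.  173.] | before [2.169 3.987 1.591] after [2.171 3.986 1.591] turn 0.01
```

```bash
python3 -m inch '[[[0.36,0.67,0],0,1],[[0.36,0.67,0],0,1],[[0.36,0.67,0],0,1],[[0.36,0.67,0],0,1],[[0.36,0.67,0],0,1],[[0.36,0.64,0],0,1],[[0,0,0.6],0,1],[[0,0,0.6],0,1],[[0,0,0.3],0,1],[[0,0,0],0,1]]'
python3 - <<'E'
from h import *
c=cam("wrist"); wsp(c,dict(mat=0,bar=24,bar_left=24,bar_right=24))
for n in("scene","side"):
  c=cam(n)
  for k in("bar","bar_left","bar_right"):
    for d in eyes.spot_point(k,c)[:1]: print(n,k,onz(c,d["centre"],24).round(1)[:2],round(d["score"],2))
go(474.5,284,-6.5,173)
E
```

```text
t: 21.1
eef_pos: [474.6, 283.8, 19.3]
tcp_rot: [-3.14, -0.002, 3.018]
ft_force: [-0.6, -0.5, -3.1]
opening: 0.168
grip_force: 29.9
mat [215. 323.] 0.64 [472.1 284.4   0. ]
bar [232. 323.] 0.76 [476.4 284.   24. ]
bar_left [ 79. 323.] 0.69 [375.4 296.5  24. ]
bar_right [347. 321.] 0.6 [580.8 269.2  24. ]
scene bar [452.9 298.3] 0.63
scene bar_left [375.9 293.1] 0.55
scene bar_right [574.4 270.2] 0.56
side bar [476.3 279.1] 0.57
side bar_left [378.1 287. ] 0.57
side bar_right [567.6 269. ] 0.9
t 21.75 pos [475.3 284.1  20.4] rpy [-180.    0.  173.] | before [ 0.012 -0.004  0.448] after [ 0.012 -0.004  0.448] turn 0.0
```

```bash
python3 -m inch '[[[0,0,0.2],0,1],[[0,0,0.1],0,1],[[0,0,0.05],0,1],[[0,0,0.04],0,1],[[0,0,0.03],0,1],[[0,0,0.02],0,1],[[0,0,0.01],0,1],[[0,0,0],0,1],[[0,0,0],0,1],[[0,0,0],0,1]]'
```

```text
t: 23.0
eef_pos: [475.3, 284.1, -6.6]
tcp_rot: [-3.142, 0.0, 3.019]
ft_force: [-0.5, 0.3, -2.0]
opening: 0.165
grip_force: 29.9
```

```bash
python3 -m inch '[[[0,0,0.01],0,1],[[0,0,0.005],0,-0.2],[[0,0,0],0,-0.2],[[0,0,0],0,-0.2],[[0,0,0],0,-0.2],[[0,0,0],0,-0.2],[[0,0,-0.3],0,-0.2],[[0,0,-0.9],0,-0.2],[[0,0,-0.9],0,-0.2],[[0,0,-0.2],0,-0.2]]'
python3 - <<'E'
from h import *
c=cam("wrist"); wsp(c,dict(mat=0,bar=3,bar_left=3,bar_right=3))
for n in("scene","side"):
  c=cam(n)
  for k,z in(("bar_left",3),("bar_right",3),("slide",58),("warmer_front_edge",58)):
    for d in eyes.spot_point(k,c)[:2]: print(n,k,onz(c,d["centre"],z).round(1)[:2],round(d["score"],2))
go(572,30,132,92)
E
```

```text
t: 24.25
eef_pos: [476.4, 284.6, 133.6]
tcp_rot: [3.139, 0.005, 3.019]
ft_force: [-0.1, -0.3, 0.8]
opening: 0.599
grip_force: 0.0
mat [182. 323.] 0.9 [473.5 285.5   0. ]
bar [185. 320.] 0.96 [476.  282.5   3. ]
bar_left [ 96. 323.] 0.85 [380.2 297.8   3. ]
bar_right [268. 318.] 0.8 [577.2 266.7   3. ]
scene bar_left [375.6 297.1] 0.74
scene bar_left [472.8 280.7] 0.69
scene bar_right [574.9 268.5] 0.72
scene slide [586.   25.4] 0.69
scene slide [ 521.8 -162.4] 0.67
scene warmer_front_edge [476.6  27.7] 0.63
scene warmer_front_edge [539.5 261.3] 0.39
side bar_left [377.6 294. ] 0.77
side bar_left [775.3  40.3] 0.6
side bar_right [570.9 270.9] 0.66
side bar_right [476.1 290.9] 0.43
side slide [329.9 -88. ] 0.8
side slide [588.8  22.9] 0.71
t 25.0 pos [475.2 284.1 130.2] rpy [-180.   -0.  173.] | before [-2.117 -4.006 -0.029] after [-4.288  1.465 -0.029] turn 16.2
```

The bar lies on the mat, with ends at about (378,296) and (575,269). Now over to the slide.

```bash
python3 -m inch '[[[-0.43,-0.81,0],0,0.3],[[-0.43,-0.81,0],0,0.3],[[-0.43,-0.81,0],0,0.3],[[-0.43,-0.81,0],0,0.3],[[-0.42,-0.8,0],0,0.3],[[0,0,0],-1,1],[[0,0,0],-0.4,1],[[0,0,0],0,1],[[0,0,0],0,1],[[0,0,0],0,1]]'
python3 - <<'E'
from h import *
c=cam("wrist","w5"); wsp(c,dict(slide=58,warmer_front_edge=58,bar_left=3,bar_right=3))
for d in eyes.cut_out("slide",c)[:2]:
    p=np.array([wonz(c,q,59)[:2] for q in np.argwhere(d["mask"])],np.float32); print(round(d["score"],2),cv2.minAreaRect(p))
for d in eyes.cut_out("warmer",c)[:1]:
    m=d["mask"]; p=np.array([wonz(c,q,58)[:2] for q in np.argwhere(m)],np.float32); print("warmer",cv2.minAreaRect(p))
go(595,28,60,180)
E
```

```text
t: 26.25
eef_pos: [573.1, 28.3, 130.5]
tcp_rot: [-3.141, 0.0, -3.141]
ft_force: [-0.2, 0.4, -0.2]
opening: 0.006
grip_force: 0.0
slide [244. 164.] 0.96 [ 621.6 -141.6   58. ]
warmer_front_edge [ 86. 324.] 0.76 [469.9  30.   58. ]
bar_left [ 39. 538.] 0.98 [378.7 299.5   3. ]
bar_right [189. 513.] 0.67 [574.8 268.5   3. ]
0.96 ((387.695068359375, -105.758544921875), (51.69462203979492, 26.84409523010254), 78.77932739257812)
0.69 ((470.6005859375, -147.1552734375), (75.97367858886719, 43.46537399291992), 17.225666046142578)
warmer ((722.7077026367188, 150.91818237304688), (30.61257553100586, 27.076019287109375), 11.21058177947998)
t 26.6 pos [573.1  27.9 130.4] rpy [-180.    0.  180.] | before [-0.364  0.002  1.174] after [-0.364  0.002  1.174] turn -0.0
```

View pics/w5.png

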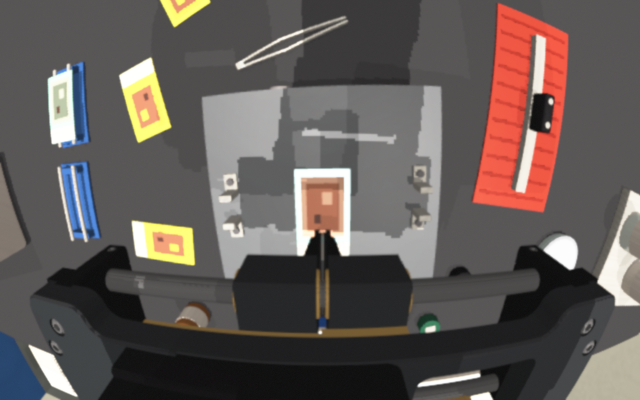

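The bar lies on the mat. The slide's front edge is at row 169, columns 295–350, and the plate's front edge is at row 86. Converting those to positions:

```bash
python3 - <<'E'
from h import *
c=cam("wrist"); im=np.array(c["pixels"]).astype(int)
for q in ((169,295),(169,350),(225,294),(225,351),(88,204),(88,442)): print(q,wonz(c,q,60))
# bright cyan-white slide border segmentation
m=(im.min(2)>170)&(np.indices(im.shape[:2])[0]>120)&(np.indices(im.shape[:2])[0]<260)&(abs(np.indices(im.shape[:2])[1]-322)<50)
for r in (175,190,205,220,235): 
    k=np.where(m[r])[0]; print(r,[wonz(c,(r,k.min()-.5),60)[:2],wonz(c,(r,k.max()+.5),60)[:2]] if len(k) else None)
for col in (300,310,330,340,345):
    k=np.where(m[:,col])[0]; print(col,wonz(c,(k.min()-.5,col),60)[:2] if len(k) else None)
for col in (250,300,350,400):
    g=im[70:110,col].sum(1); r=70+np.argmax(np.diff(g)); print("edge",col,wonz(c,(r+.5,col),58)[:2])
E
```

```text
(169, 295) [544.    3.1  60. ]
(169, 350) [544.   52.4  60. ]
(225, 294) [597.3   0.8  60. ]
(225, 351) [597.4  54.5  60. ]
(88, 204) [466.7 -80.   60. ]
(88, 442) [467.  136.7  60. ]
175 [array([549.5,   2.5]), array([549.5,  53. ])]
190 [array([563.4,   2.2]), array([563.5,  53.2])]
205 [array([577.6,   1.8]), array([577.7,  53.6])]
220 [array([592.3,   2.4]), array([592.4,  53.9])]
235 [array([607.6, -10.6]), array([607.8,  74.7])]
300 [543.6   7.6]
310 [507.8  16.8]
330 [510.5  34.4]
340 [512.2  43.2]
345 [513.1  47.6]
edge 250 [472.2 -36.6]
edge 300 [470.3   8.2]
edge 350 [468.4  51.9]
edge 400 [466.6  96.9]
```

```bash
python3 -m inch '[[[-0.32,0,0.5],0,1],[[0,0,0.6],0,1],[[0,0,0.3],0,1],[[0,0,0.1],0,1],[[0,0,0.02],0,1],[[0,0,0.02],0,1],[[0,0,0.02],0,1],[[0,0,0.02],0,1],[[0,0,0],0,1],[[0,0,0],0,1]]'
```

```text
t: 27.9
eef_pos: [592.4, 27.9, 35.7]
tcp_rot: [-3.142, 0.0, -3.142]
ft_force: [-0.2, -0.0, 0.7]
opening: 0.005
grip_force: 0.0
```

```bash
python3 -m inch '[[[0,0,0.02],0,1],[[0,0,0.02],0,1],[[0,0,0.02],0,1],[[0,0,0],0,1],[[0,0,0],0,1],[[0,0,0],0,1],[[0,0,0],0,1],[[0,0,0],0,1],[[0,0,0],0,1],[[0,0,0],0,1]]'
python3 - <<'E'
from h import *
c=cam("side"); a=np.array(c["pixels"])[140:230,260:375,::-1]; cv2.imwrite("pics/x.png",a)
p=np.array(env.state()["eef_pos"]); print(p,[proj(c,[p[0],p[1]+8,z]).round() for z in (60,70,80)])
g=np.array(c["pixels"])[:,:,:].sum(2)
for r in range(170,206): print(r,g[r,300:320])
E
```

```text
t: 29.15
eef_pos: [592.3, 27.8, 32.0]
tcp_rot: [-3.142, 0.0, 3.142]
ft_force: [0.2, 0.5, -0.8]
opening: 0.007
grip_force: 0.0
[592.32026534  27.86287199  31.98946966] [array([196., 307.]), array([193., 307.]), array([190., 307.])]
170 [ 91 104 108  97  99  98  94  88  90  98 103 108 114  92 105  75  88  96
  85  90]
171 [103  95 101  93  98  85  94 113  71 106  89 112 101 106  94  94  83 110
  91  95]
172 [104  97 104 103  96 111  86  98  89  98 110 121  85 123 144 137 123 104
  98  72]
173 [ 76 110  92  84  90  82 110  99  93 103 111  95 101 141 177 210 183 161
 115  88]
174 [100  91  93  96 111  97  89  78 107  96 105 111  99 160 199 201 203 201
 146 117]
175 [104 110  87 105  84 111  93  91 104 122 106 107 122 147 172 170 180 183
 176 128]
176 [ 90 100 107 121 110 100  98 100 103  94 107 100 101 135 144 162 164 193
 166 125]
177 [119 114 100 115 122 105  99 116 109 114 102 100 102 129 151 178 146 168
 143 146]
178 [105 112 110  97 119  94 113  98 127  85 106 111 121 139 152 155 157 155
 159 172]
179 [116 136 112 128 120 112 114 103 115  91 115  95 110 122 141 165 171 172
 164 184]
[... 1562 characters left out ...]
254]
198 [621 544 471 424 380 342 330 309 266 254 249 243 243 234 243 252 262 275
 246 237]
199 [582 569 565 560 543 534 495 461 416 385 364 373 343 332 306 297 261 256
 245 231]
200 [439 456 481 499 521 546 551 561 559 554 547 536 491 462 445 419 388 375
 347 327]
201 [247 280 299 306 353 394 415 456 482 515 549 574 574 561 568 554 538 502
 498 467]
202 [195 193 194 208 197 232 237 252 307 323 384 423 442 478 501 534 549 550
 569 566]
203 [207 208 178 163 167 168 170 169 182 187 215 242 257 286 316 353 395 422
 443 481]
204 [208 182 180 172 154 159 170 153 155 167 167 167 167 169 184 194 223 230
 253 288]
205 [190 183 157 172 178 169 159 160 160 163 162 166 148 173 154 163 166 166
 171 183]
```

```bash
python3 -m inch '[[[0,0,0.02],0,1],[[0,0,0.02],0,1],[[0,0,0],0,1],[[0,0,0],0,1],[[0,0,0],0,1],[[0,0,0],0,1],[[0,0,0],0,1],[[0,0,0],0,1],[[0,0,0],0,1],[[0,0,0],0,1]]'
```

```text
t: 30.45
eef_pos: [592.4, 27.8, 29.7]
tcp_rot: [-3.141, 0.0, 3.142]
ft_force: [-0.3, 0.5, -0.6]
opening: 0.006
grip_force: 0.0
```

```bash
python3 -m inch '[[[0,0,0.015],0,1],[[0,0,0.015],0,1],[[0,0,0.015],0,1],[[0.04,0,0],0,1],[[0.08,0,0],0,1],[[0.08,0,0],0,1],[[0.04,0,0],0,1],[[0,0,0],0,1],[[0,0,0],0,1],[[0,0,0],0,1]]'
python3 - <<'E'
from h import *
c=cam("wrist"); im=np.array(c["pixels"]).astype(int)
for col in (300,):
    m=im[:,col].min(1)>170; k=[r for r in np.where(m)[0] if 110<r<260]; print(k[:3],wonz(c,(min(k)-.5,col),60) if k else None)
print(env.state()["ft_force"])
E
```

```text
t: 31.7
eef_pos: [578.0, 27.9, 26.9]
tcp_rot: [-3.142, 0.0, 3.142]
ft_force: [-0.3, 0.1, -0.9]
opening: 0.004
grip_force: 0.0
[np.int64(191), np.int64(192), np.int64(193)] [543.4  15.   60. ]
[ 0.18256539 -0.27460602 -0.64307872]
```

```bash
python3 -m inch '[[[0,0,0.02],0,1],[[0,0,0.02],0,1],[[0,0,0.02],0,1],[[0,0,0.02],0,1],[[0,0,0],0,1],[[0.06,0,0],0,1],[[0.1,0,0],0,1],[[0.06,0,0],0,1],[[0,0,0],0,1],[[0,0,0],0,1]]'
python3 -c "
from h import *
c=cam('wrist'); im=np.array(c['pixels']).astype(int)
m=im[:,300].min(1)>170; k=[r for r in np.where(m)[0] if 110<r<260]; print(wonz(c,(min(k)-.5,300),60)); go(0,0,0,180)"
```

```text
t: 33.0
eef_pos: [572.1, 27.4, 26.7]
tcp_rot: [-3.141, 0.017, 3.141]
ft_force: [12.5, 1.1, 30.9]
opening: 0.006
grip_force: 15.5
[536.6  14.7  60. ]
t 33.05 pos [572.1  27.4  26.7] rpy [-179.9    1.   180. ] | before [ 9.535 -0.459  0.445] after [ 9.535 -0.457  0.445] turn -0.0
```

```bash
python3 -m inch '[[[0.1,0,-0.025],0,1],[[0.2,0,0],0,1],[[0.2,0,0],0,1],[[0.2,0,0],0,1],[[0.2,0,0],0,1],[[0.2,0,0],0,1],[[0.2,0,0],0,1],[[0.1,0,0],0,1],[[0,0,0],0,1],[[0,0,0],0,1]]'
python3 -c "
from h import *
c=cam('wrist'); im=np.array(c['pixels']).astype(int)
for col in (300,345):
  m=im[:,col].min(1)>170; k=[r for r in np.where(m)[0] if 110<r<260]; print(k[:2],wonz(c,(min(k)-.5,col),60) if k else 0)
wsp(c,dict(slide=58,warmer_front_edge=58),2)"
```

```text
t: 34.3
eef_pos: [486.5, 27.4, 26.7]
tcp_rot: [-3.14, 0.013, 3.141]
ft_force: [8.4, -0.9, 30.3]
opening: 0.004
grip_force: 14.9
[np.int64(191), np.int64(192)] [451.2  14.6  60. ]
[np.int64(191), np.int64(192)] [451.3  39.9  60. ]
slide [ 39. 126.] 0.91 [352.  -95.9  58. ]
slide [191.  93.] 0.6 [ 450.5 -134.5   58. ]
```

```bash
python3 -m inch '[[[0.08,0,0],0,1],[[0.08,0,0],0,1],[[0,0,0],0,1],[[0,0,0],0,1],[[0,0,-0.05],0,1],[[0,0,-0.3],0,1],[[0,0,-0.7],0,-0.6],[[0,0,0],0,-0.6],[[0,0,0],0,-0.6],[[0,0,0],0,-0.6]]'
python3 - <<'E'
from h import *
c=cam('wrist'); im=np.array(c['pixels']).astype(int)
for col in (300,345):
  m=im[:,col].min(1)>170; k=[r for r in np.where(m)[0] if 110<r<260]; print(k[:2],wonz(c,(min(k)-.5,col),60) if k else 0)
m=(im.min(2)>170)
for r in (k[0]+6,k[0]+15,k[0]+25):
  q=[x for x in np.where(m[r])[0] if abs(x-322)<60]; print(r,wonz(c,(r,min(q)-.5),60),wonz(c,(r,max(q)+.5),60))
go(453,27.8,12.5,180)
E
```

```text
t: 35.7
eef_pos: [470.6, 27.9, 85.7]
tcp_rot: [3.142, -0.002, 3.142]
ft_force: [0.4, -0.3, 0.6]
opening: 0.367
grip_force: 0.0
[np.int64(180), np.int64(181)] [441.7  10.8  60. ]
[np.int64(179), np.int64(180)] [441.   44.7  60. ]
185 [446.    1.9  60. ] [446.   52.8  60. ]
194 [453.    1.7  60. ] [453.1  52.2  60. ]
204 [461.    2.2  60. ] [461.1  52.5  60. ]
t 35.75 pos [470.7  27.9  85.7] rpy [ 1.8e+02 -1.0e-01  1.8e+02] | before [ 0.294 -0.002  1.22 ] after [ 0.294 -0.002  1.22 ] turn -0.0
```

```bash
python3 -m inch '[[[0.29,0.01,0],0,-0.6],[[0,0,0],0,-0.6],[[0,0,0],0,-0.6],[[0,0,0],0,-0.6],[[0,0,0.4],0,-0.6],[[0,0,0.4],0,-0.6],[[0,0,0.3],0,-0.6],[[0,0,0.12],0,-0.6],[[0,0,0],0,-0.6],[[0,0,0],0,-0.6]]'
python3 -m inch '[[[0,0,0],0,0.4],[[0,0,0],0,0.4],[[0,0,0],0,0.4],[[0,0,0],0,0.4],[[0,0,0],0,0.4],[[0,0,0],0,0.4],[[0,0,0],0,0.4],[[0,0,0],0,0.4],[[0,0,0],0,0.4],[[0,0,0],0,0.4]]'
```

```text
t: 37.0
eef_pos: [454.1, 28.4, 13.9]
tcp_rot: [-3.141, 0.001, -3.142]
ft_force: [0.5, 1.1, -0.4]
opening: 0.801
grip_force: 0.0
t: 38.25
eef_pos: [453.8, 28.5, 13.4]
tcp_rot: [-3.141, 0.0, -3.142]
ft_force: [0.3, -0.7, 1.9]
opening: 0.514
grip_force: 30.0
```

```bash
python3 -m inch '[[[0,0,-0.05],0,0.4],[[0,0,-0.15],0,0.4],[[0,0,-0.3],0,0.4],[[0,0,-0.5],0,0.4],[[-0.1,-0.3,0],0,0.4],[[-0.15,-0.6,0],0,0.4],[[-0.2,-0.7,0],0,0.4],[[-0.25,-0.8,0],0,0.4],[[-0.25,-0.8,0],0,0.4],[[-0.25,-0.8,0],0,0.4]]'
python3 -m inch '[[[-0.2,-0.8,0],0,0.4],[[-0.15,-0.6,0],0,0.4],[[0,-0.27,0],0,0.4],[[0,-0.1,0],0,0.4],[[0,0,0],0,0.4],[[0,0,0],0,0.4],[[0,0,0],0,0.4],[[0,0,0],0,0.4],[[0,0,0],0,0.4],[[0,0,0],0,0.4]]'
python3 - <<'E'
from h import *
c=cam("wrist","w8"); wsp(c,dict(rest_empty=0,rest_full=0,slide=90,done_slide=23),2); go(549,-312,72,180)
for n in("scene","side"):
  d=cam(n)
  for k,z in(("rest_empty",0),("slide",93)):
    for e in eyes.spot_point(k,d)[:2]: print(n,k,onz(d,e["centre"],z).round(1)[:2],round(e["score"],2))
E
```

```text
t: 39.5
eef_pos: [526.0, -213.2, 74.1]
tcp_rot: [-3.141, 0.0, 3.141]
ft_force: [-0.1, 0.2, -0.1]
opening: 0.514
grip_force: 30.0
t: 40.75
eef_pos: [546.7, -317.7, 73.4]
tcp_rot: [-3.142, 0.0, 3.142]
ft_force: [-0.6, -0.5, -0.7]
opening: 0.517
grip_force: 30.0
rest_empty [102. 331.] 0.68 [ 457.4 -310.4    0. ]
rest_empty [240. 325.] 0.65 [ 587.5 -315.4    0. ]
rest_full [322. 607.] 0.73 [768.1 177.4   0. ]
rest_full [147. 637.] 0.24 [470.8 119.2   0. ]
slide [304. 321.] 0.78 [ 599.7 -318.9   90. ]
slide [117. 463.] 0.7 [ 467.5 -227.9   90. ]
done_slide [101. 330.] 0.86 [ 458.4 -312.    23. ]
done_slide [218. 594.] 0.59 [562.5   5.5  23. ]
t 41.0 pos [ 546.7 -317.8   73.4] rpy [-180.    0.  180.] | before [-0.038  0.096  0.024] after [-0.038  0.096  0.024] turn -0.0
scene rest_empty [ 587.9 -311.7] 0.92
scene slide [ 721.1 -151.4] 0.85
scene slide [ 453.4 -116.3] 0.73
side rest_empty [ 586.  -320.2] 0.71
side slide [335.7 -42.8] 0.95
side slide [446.6 -92.8] 0.77
```

View pics/w8.png

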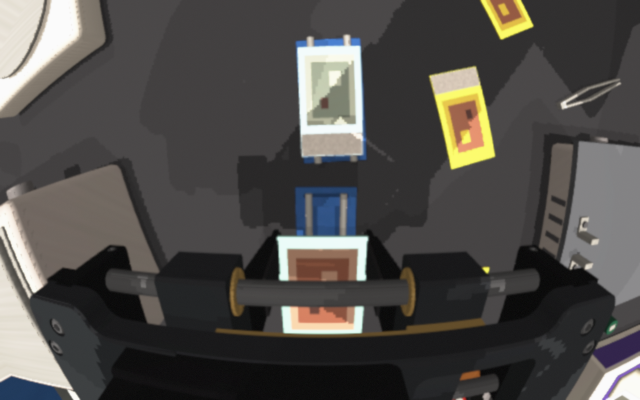

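The slide is held level, front edge at row 237, columns 279–368. The empty rest's base front edge is at row 188, columns 296–356, with rods near columns 309 and 344. Next I'll locate the rest precisely.

```bash
python3 - <<'E'
from h import *
im=cv2.imread("pics/w8.png")[:,:,::-1].astype(int)
c=cam("wrist")
b=(im[:,:,2]-im[:,:,0]>40)
for r in (192,200,210,220,230):
    k=[x for x in np.where(b[r])[0] if 285<x<370]
    row=im[r,296:360]; g=row.min(1); l=296+np.argmax(g[:30]); h=296+30+np.argmax(g[30:])
    print(r,"base y",wonz(c,(r,min(k)-.5),5)[:2],wonz(c,(r,max(k)+.5),5)[:2],"rods",l,h,wonz(c,(r,l),23)[:2],wonz(c,(r,h),23)[:2])
for col in (303,326,350):
    k=[r for r in np.where(b[:,col])[0] if r>172]; print(col,min(k),wonz(c,(min(k)-.5,col),5)[:2])
print("rod ends",wonz(c,(193,309),20),"slide",[wonz(c,q,95)for q in((237,279),(237,368),(330,284),(330,363))])
E
```

```text
192 base y [ 538.4 -343.3] [ 538.4 -287.1] rods 307 342 [ 533.9 -331. ] [ 533.9 -301.4]
200 base y [ 545.9 -342.6] [ 546.  -286.9] rods 308 343 [ 540.9 -330.3] [ 540.9 -300.5]
210 base y [ 555.5 -342.8] [ 555.5 -287.5] rods 308 343 [ 549.8 -330.4] [ 549.9 -300.3]
220 base y [ 565.2 -343.1] [ 565.3 -287.2] rods 308 343 [ 558.9 -330.5] [ 559.  -300.1]
230 base y [ 575.2 -343.4] [ 575.3 -286.9] rods 308 343 [ 568.2 -330.7] [ 568.3 -300. ]
303 187 [ 533.3 -335.5]
326 187 [ 533.3 -314.8]
350 187 [ 533.3 -293.1]
rod ends [ 535.5 -329.5   20. ] slide [array([ 545.3, -345.6,   95. ]), array([ 545.4, -288.9,   95. ]), array([ 621.2, -346.7,   95. ]), array([ 621.3, -287.8,   95. ])]
```

```bash
python3 -m inch '[[[-0.147,0.04,0],0,0.4],[[0,0,0.2],0,0.4],[[0,0,0.35],0,0.4],[[0,0,0.35],0,0.4],[[0,0,0.3],0,0.4],[[0,0,0.2],0,0.4],[[0,0,0.1],0,0.4],[[0,0,0],0,0.4],[[0,0,0],0,0.4],[[0,0,0],0,0.4]]'
python3 -c "
from h import *
go(555.5,-315.4,-21.6,180)"
```

```text
t: 42.6
eef_pos: [555.8, -315.5, -16.0]
tcp_rot: [-3.141, 0.001, -3.142]
ft_force: [-0.5, -0.4, 0.9]
opening: 0.517
grip_force: 30.0
t 42.6 pos [ 555.8 -315.5  -16. ] rpy [-180.    0. -180.] | before [0.005 0.002 0.093] after [0.005 0.002 0.093] turn 0.0
```

```bash
python3 -m inch '[[[0,0,0.02],0,0.4],[[0,0,0.02],0,0.4],[[0,0,0.015],0,0.4],[[0,0,0.015],0,0.4],[[0,0,0.01],0,0.4],[[0,0,0.008],0,0.4],[[0,0,0],0,0.4],[[0,0,0],0,0.4],[[0,0,0],0,0.4],[[0,0,0],0,0.4]]'
python3 -c "
from h import *
for i in range(3): s=env.state();c=cam('wrist');print(s['ft_force'],s['eef_pos'])"
```

```text
t: 43.85
eef_pos: [555.6, -315.3, -21.5]
tcp_rot: [-3.141, 0.0, -3.142]
ft_force: [-2.5, 1.5, 5.8]
opening: 0.514
grip_force: 30.0
[-2.50348993  1.53956304  5.76773348] [ 555.59756505 -315.33470711  -21.52474474]
[-1.19544488  0.39559178  5.86458242] [ 555.58892389 -315.34826578  -21.51857807]
[-1.92343082  0.98631451  5.7735857 ] [ 555.58641296 -315.35321064  -21.51197613]
```

Contact is at 5.8 N and at the expected height. I'll open gently and leave upward.

```bash
python3 -m inch '[[[0,0,0],0,-0.1],[[0,0,0],0,-0.3],[[0,0,0],0,-0.5],[[0,0,0],0,-0.5],[[0,0,0],0,-0.5],[[0,0,0],0,-0.5],[[0,0,-0.2],0,-0.5],[[0,0,-0.8],0,-0.5],[[0,0,-0.9],0,-0.5],[[0.5,0,-0.5],0,-0.5]]'
python3 - <<'E'
from h import *
go(0,0,0,180)
c=cam("wrist","w9"); wsp(c,dict(slide=23,rest_empty=0,bar_left=3,bar_right=3),3)
for n in("scene","side"):
  d=cam(n)
  for k,z in(("slide",23),("bar_left",3),("bar_right",3)):
    for e in eyes.spot_point(k,d)[:3]: print(n,k,onz(d,e["centre"],z).round(1)[:2],round(e["score"],2))
E
```

```text
t: 45.25
eef_pos: [526.9, -315.8, 125.7]
tcp_rot: [-3.139, 0.004, -3.14]
ft_force: [0.0, 0.1, 0.2]
opening: 0.751
grip_force: 0.0
t 45.25 pos [ 526.9 -315.8  125.7] rpy [-179.8    0.2 -179.9] | before [8.775 5.273 2.094] after [8.781 5.263 2.094] turn 0.01
slide [134. 442.] 0.78 [ 465.3 -192.7   23. ]
slide [249. 320.] 0.71 [ 591.  -319.4   23. ]
slide [280. 431.] 0.61 [ 634.9 -187.9   23. ]
scene slide [ 662.3 -181. ] 0.98
scene slide [ 490.4 -176.6] 0.94
scene slide [ 580.6 -319.3] 0.75
scene bar_left [385.3 297.5] 0.81
scene bar_left [478.6 292.6] 0.63
scene bar_right [578.  279.3] 0.58
side slide [ 468.8 -146.9] 0.81
side slide [ 334.4 -114.6] 0.73
side slide [ 644. -161.] 0.53
side bar_left [374.4 295.1] 0.8
side bar_right [568.9 271.2] 0.94
```

View pics/w9.png

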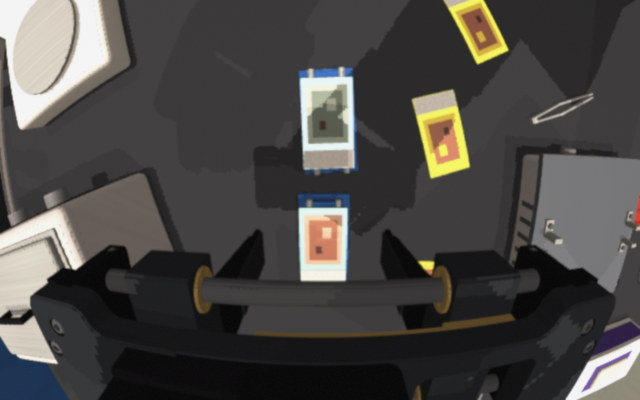

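The slide lies straight on both rods, columns 299–349 with its front edge at row 207, and the other slide is undisturbed. Handing in.

```bash
python3 -c "
from cell import env
print(env.job_done())"
```

```text
the job is handed in; nothing more can be done
None
```

I handed the job in at about 45 s on the robot's clock: the bar lies flat on the mat, and the slide lies straight and centred, face up, on the empty rest, both let go. No verdict came back, so this rests on my last camera readings.

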